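Meter under the inspection camera

TASK

Lay the pink USB meter screen up in the blue nest of the inspection slide, its metal plug in the nest's slot, and let go of it. Then grip the carriage's red knob and slide it along until the spring ball clicks into the notch under the camera, not the one under the violet lamp, and finish while still gripping the knob there, so that nothing shifts while the picture is taken. Leave the loupe, the flux tin, the red screwdriver and the green cell alone.

Things in the scene. Friction and masses are not known exactly. Their poses are not given: they have to be found in the camera images.
- slide_base: Fixed part of the slide: black breadboard 275 x 400 x 16 mm (from x = -140 mm), on it a 380 mm rail and a strip with two V notches. Origin: under the rail's middle, on the worktop. y: along the rail, away from the loading end; x: across it, away from the knob, to the posts. Notches at y = 15 and 95 mm; the camera stands at one, the lamp at the other (varies). End stops at y = +-180 mm, 50 mm high.
- nest (a point): Centre of the pocket floor of the blue nest on the carriage, 60 mm above the worktop; axes as slide_base. Pocket 28 mm (x) by 62 mm (y), 5 mm deep; its side walls are open over the middle 37 mm, so that fingertips fit down beside the part; the nest floor ends 25 mm either side in x. The end wall at -y has a slot 17 mm wide for the meter's plug.
- carriage (a joint): Travel of the carriage along +y of slide_base, 0 to 0.240 m; the nest centre is at y = -0.120 m + this value, so the notches are at 0.135 and 0.215. It starts at 0 to 0.03, clear of both heads. It stays where it is left; sliding friction 1 to 2 N away from the notches.
- ball (a joint): Drop of the carriage's 10 mm spring ball below its level on the flat of the strip: about 0.0005 m (it settles a little) on the flat, 0.0029 m fully in a notch. It begins to fall in 5 mm from a notch's middle and then pulls the carriage to the middle with up to 6 N; 1 mm off the middle it stands 0.8 mm higher. Leaving a notch takes about 6 N along the rail.
- knob: Upright round red pull knob on the end of an aluminium arm in front of the carriage: 20 mm across (19 mm where gripped), standing from 55 to 105 mm above the worktop. Origin: the middle of its foot, on top of the arm, at slide_base x = -125 mm and the nest's y. It travels with the carriage and spins freely about its own upright axis.
- knob_grip (a point): The point on the knob's axis at the height to grip, 89 mm above the worktop, 34 mm above the arm; axes as slide_base.
- lens (a point): Centre of the camera's lens (black barrel 52 mm across with a white ring light, pointing straight down), 176 mm above the worktop, over the carriage's path at the camera's notch: the nest centre is straight below it when the ball is in that notch. Housing up to 291 mm above the worktop; its post, 316 mm high, stands 102 mm behind the rail. Axes as slide_base.
- lamp_post: The other head: a white lamp 64 mm across with a violet rim and face, 220 mm above the worktop, on a like post 316 mm high. Origin: under the middle of the post, 16 mm above the worktop; the lamp hangs over the rail, 102 mm towards -x of it, above the other notch. Not to be used.
- meter: The loose pink USB meter, 22 g, lying screen up: case 58 x 24 x 12 mm with a metal plug 12 mm long at its +x end. x along it towards the plug, z up out of the screen. Origin: on its underside, halfway along its whole 70 mm length (6 mm from the case's middle). In the nest its x axis points along -y of slide_base.
- meter_case (a point): Middle of the underside of the meter's case; axes as the meter. In the nest it lies over point nest.
- loupe: Bystander: black eye loupe standing on its wide end, 37 mm across, 36 mm high; origin on its underside. Leave alone.
- flux_tin: Bystander: round blue tin, 52 mm across, 25 mm high; origin on its underside. Leave alone.
- red_driver: Bystander: small red screwdriver lying flat, 142 mm long, 14 mm high; origin at the middle of its length, on the worktop. Leave alone.
- cell: Bystander: green battery cell standing upright, 18 mm across, 66 mm high; origin on its underside. Leave alone.
Mind the look-alikes: they are no part of the job. Of the things shaped like the meter, the pink one is meant.

How it is judged:
On the way, in this order (a step that is already met when the one before it is completed fails the run):
1. the meter lies home in the nest, screen up, plug in the slot, let go, the carriage not yet slid to a head (x of meter_case in the frame of nest between -0.0035 and 0.0035 m and y of meter_case in the frame of nest between -0.0035 and 0.0035 m and z of meter_case in the frame of nest between -0.002 and 0.002 m and y of meter in the frame of nest below 0 m and angle between meter's own z axis and vertical below 0.09 rad and contact force between the fingers and meter below 0.3 N and value of joint carriage below 0.09 m), for 0.2 s.
2. the carriage is drawn along by its knob, the meter in it (value of joint carriage above 0.1 m and contact force between the fingers and knob above 3 N), for 0.05 s.
At the end, for the whole second after the job is handed in: The meter lies home in the nest (within 3.5 mm, level, plug in the slot, not touched); the ball is in the camera's notch (dropped over 1.3 mm, nest within 2.5 mm of below the lens); the carriage is still and the fingers still grip the knob with over 12 N (x of meter_case in the frame of nest between -0.0035 and 0.0035 m and y of meter_case in the frame of nest between -0.0035 and 0.0035 m and z of meter_case in the frame of nest between -0.002 and 0.002 m and y of meter in the frame of nest below 0 m and angle between meter's own z axis and vertical below 0.09 rad and contact force between the fingers and meter below 0.3 N and horizontal distance between nest and lens below 0.0025 m and value of joint ball above 0.0013 m and contact force between the fingers and knob above 12 N and velocity of joint carriage between -0.005 and 0.005 m/s); the arm keeps its last pose, push and grip.
It fails at once if the loupe is moved over 15 mm (distance of loupe from where it was at the start of the episode above 0.015 m).
It fails at once if the flux tin is moved over 15 mm (distance of flux_tin from where it was at the start of the episode above 0.015 m).
It fails at once if the red screwdriver is moved over 15 mm (distance of red_driver from where it was at the start of the episode above 0.015 m).
It fails at once if the green cell is moved over 15 mm (distance of cell from where it was at the start of the episode above 0.015 m).
It also fails if it takes over 58 s, if anything falls off the work surface, if the arm or the gripper's body presses on something with over 40 N, if the wrist force passes 120 N, or if a joint passes its speed limit or range.

ROBOT

A 6-joint arm with a two-finger parallel gripper is mounted at the origin on a cart in front of the work surface, level with it; the furniture and walls round the work are solid. World frame = base frame: x ahead of the robot, y to its left, z up, the work surface at z = 0. Lengths are in m, angles in rad, forces in N, time in s.
With the tool pointing down it reaches from about 0.35 to 0.85 m from the base axis. Payload 8.1 kg.
Tool frame: the origin (TCP) lies between the finger pads; the fingertips stand 14 mm ahead of it and the grasp point (between the pads) lies 5 mm behind it (robot.tcp_to_tips is the z of the fingertips in the tool frame, in m); z points along the fingers, y is the line along which they close (so a half turn about z gives the same grasp; the last joint's range is limited). The gripper opens to 93 mm and grips with 3 to 60 N. Pads are 15 mm wide; open, the fingers measure 128 mm over their backs; the gripper's body (75 mm by 188 mm) begins 65 mm behind the grasp point.
Start: joints at [-1.266, 0.13, 1.488, -0, 1.523, -0.085], TCP at [0.228, -0.555, 0.233] pointing down, gripper open.
Joint ranges: [-2.96, 2.96], [-0.89, 2.26], [0.02, 2.5], [-1.34, 4.48], [0, 2.73], [-2.66, 2.66]. Speed limits (rad/s): [2.39, 2.39, 2.79, 3.14, 3.14, 3.14].

INTERFACE

Orientations are given as a rotation vector (axis times angle).
In Python, from plant import sensors, read_camera, robot gives the robot as it stands.
- The arm moves only by the shell command python3 -m inch FILE [FORCE], which reads ROWS from the file FILE. ROWS is a JSON object with one list for each field, all of the same length, 1 to 20, a row being the entries at one place: jaw (the finger opening in m), sx, sy, sz (the shift in shares of the most that a row can go, 1 being 50 mm), twist (a turn about the tool's z in normalised numbers (1 is pi rad)); each row shifts and turns the commanded pose from where the row before left it, along the tool's axes as they then stand; what a row does not reach is not made up. A row lasts 1/10 s, in which the tool goes at most 0.05 m and 0.15 rad, less where a joint would pass 70% of its speed; a pose out of reach is approached as far as the arm can. The fingers move at their own pace and stop on an object; FORCE is the grip in N (left out, the last holds). Time passes only in rows, so rows that do not move let the fingers close. It prints the time, the measured TCP pose, the force, the opening and the grip force at its end. Shift and turn numbers lie between -1 and 1, and a call with a number outside is refused. Input that does not fit is refused with a message, and nothing moves.
- sensors.read_state(): the state, without advancing time (a new reading comes with each control period).
- read_camera(name): name is "scene" or "top" or "wrist"; returns a dict with "image" (400x640x3 uint8, red, green, blue), "depth" (400x640 float32, m along the optical axis (not along the pixel's ray), 0 where there is no reading), "fx", "fy", "cx", "cy" (pixels), "R" (3x3) and "t" (3): a world point X has camera coordinates R X + t. Camera axes: x right, y down, z forward; pixel columns grow to the right and rows downward; lengths in m; the calibration is good to about 2 mm. The wrist camera is an equidistant fisheye: a pixel r from the principal point sees the ray r / f radians off the axis. A picture is of the moment at which its call begins.
- robot.close_job(): hands the job in; it is judged then, once.
The state is a dict: "t": time; "q": joint angles; "dq": joint speeds; "joint_torque": joint torques, N m; "tool_pos": TCP position; "orientation": TCP orientation; "force": force on the tool from outside, world axes, zero at the start; "wrist_torque": the same for the moment, N m; "opening": finger opening in m; "gripper_force": force on a finger pad.
Only numpy, scipy, OpenCV 4.12 (cv2) and the standard library are available. Lean on these libraries where they do the work, as an engineer would, in place of code of your own. Each camera call takes 0.05 s, during which the arm holds its last target. There are 200 camera calls.

## Working session

There is one attempt and no reset: what is moved stays moved. The work goes in short steps, Python scripts to look and compute and a shell command to move; the robot and the scene stay as the last step left them, time stands still between calls to the robot, and variables do not carry over. Pictures are saved under pics/ and viewed, at most 15 in all, crops included, and the job is handed in when it is done.

```bash
mkdir -p pics; ls
python3 - <<'E'
from plant import sensors, read_camera, robot
import cv2,pickle
d={}
for n in ["scene","top","wrist"]:
    c=read_camera(n); d[n]=c
    cv2.imwrite(f"pics/{n}0.png",c["image"][:,:,::-1])
    print(n,c["fx"],c["cx"],c["cy"],c["R"].round(3).tolist(),c["t"].round(3).tolist())
pickle.dump(d,open("c0.pkl","wb"))
print(sensors.read_state())
E
```

```text
pics
scene 412.47753479916923 323.7925082073597 204.46948551226998 [[0.816, -0.578, -0.004], [-0.288, -0.401, -0.869], [0.501, 0.71, -0.494]] [-0.453, 0.253, 1.167]
top 360.886028577021 320.567580598136 200.40489064234427 [[-0.025, -0.999, -0.028], [-0.995, 0.027, -0.093], [0.094, 0.026, -0.995]] [0.025, 0.523, 1.056]
wrist 309.70691628693146 322.2740592963418 195.32037306259863 [[0.38, -0.925, -0.002], [-0.889, -0.365, 0.277], [-0.257, -0.104, -0.961]] [-0.599, -0.032, 0.392]
{'t': 0.15, 'q': array([-1.26638484e+00,  1.31013729e-01,  1.48901401e+00, -2.31112994e-05,
        1.52302207e+00, -8.54216105e-02]), 'dq': array([-0.00043277, -0.00336922, -0.00110192, -0.00043907,  0.00107062,
       -0.00030744]), 'joint_torque': array([ 1.11496949e-03, -5.60477865e+01, -4.92333519e+01,  7.68486690e-02,
        3.05198715e-02, -8.05781451e-05]), 'tool_pos': array([ 0.22789398, -0.55457787,  0.23182117]), 'orientation': array([-3.08068407e+00, -6.08199989e-01,  2.86032486e-04]), 'force': array([ 0.33474723, -0.22059467,  0.48001716]), 'wrist_torque': array([ 0.05556052, -0.01298505, -0.01045822]), 'gripper_force': 0.0, 'opening': 0.09328215342959091}
```

View pics/top0.png

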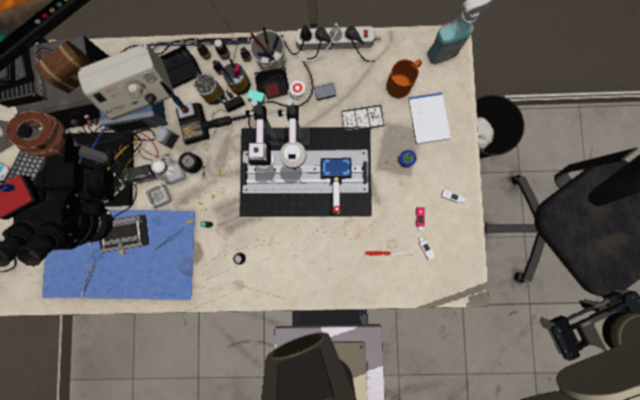

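View pics/scene0.png

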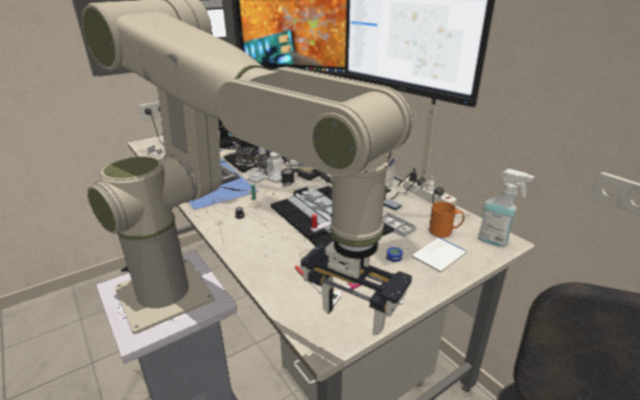

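```bash
cat > h.py <<'E'
import numpy as np, cv2, pickle
def ray(c,u,v):
    f=c["fx"]; x=(u-c["cx"])/f; y=(v-c["cy"])/c["fy"]
    return x,y
def top_on_plane(c,u,v,z):
    d=c["R"].T@np.array([(u-c["cx"])/c["fx"],(v-c["cy"])/c["fy"],1.]); o=-c["R"].T@c["t"]
    return o+d*(z-o[2])/d[2]
def wray(c,u,v):
    a=np.array([(u-c["cx"]),(v-c["cy"])]); r=np.hypot(*a); th=r/c["fx"]
    d=np.r_[np.sin(th)*a/max(r,1e-9),np.cos(th)]
    return -c["R"].T@c["t"], c["R"].T@d
def w_on_plane(c,u,v,z):
    o,d=wray(c,u,v); return o+d*(z-o[2])/d[2]
def wproj(c,X):
    p=c["R"]@X+c["t"]; th=np.arctan2(np.hypot(p[0],p[1]),p[2]); a=p[:2]/np.hypot(*p[:2])
    return a*th*c["fx"]+[c["cx"],c["cy"]]
def mask(c,col):
    h=cv2.cvtColor(c["image"],cv2.COLOR_RGB2HSV)
    lo,hi={"pink":((155,110,90),(176,255,255)),"blue":((100,110,50),(118,255,255)),"red":((0,150,90),(6,255,255))}[col]
    m=cv2.inRange(h,lo,hi)
    if col=="red": m|=cv2.inRange(h,(177,150,90),(180,255,255))
    return m
def blobs(m,amin=12):
    cs,_=cv2.findContours(m,cv2.RETR_EXTERNAL,cv2.CHAIN_APPROX_NONE)
    return sorted([k for k in cs if cv2.contourArea(k)>=amin],key=cv2.contourArea,reverse=True)
E
python3 - <<'E'
from h import *
d=pickle.load(open("c0.pkl","rb"))
c=d["top"]
for col,z in (("pink",.012),("blue",.065),("red",.1)):
    for b in blobs(mask(c,col),8)[:6]:
        (u,v),s,a=cv2.minAreaRect(b); print(col,round(u),round(v),np.round(s,1),round(a),top_on_plane(c,u,v,z).round(3))
im=c["image"][100:280,200:480,::-1]
a=cv2.resize(im,None,fx=2.85,fy=2.85,interpolation=cv2.INTER_CUBIC)
cv2.imwrite("pics/topc.png",a)
E
```

```text
pink 420 216 [ 8. 18.] 0 [ 0.47  -0.285  0.012]
pink 236 68 [4.  6.7] 27 [0.953 0.268 0.012]
blue 118 254 [148.9  86.7] 1 [0.381 0.6   0.065]
blue 336 168 [17. 28.] 90 [ 0.615 -0.037  0.065]
blue 407 158 [15. 16.] 90 [ 0.638 -0.243  0.065]
blue 96 141 [ 3.  16.6] 29 [0.717 0.677 0.065]
blue 6 187 [ 4. 11.] 90 [0.585 0.942 0.065]
blue 80 160 [2.5 6.6] 18 [0.66  0.724 0.065]
red 10 195 [28.7 37.2] 61 [0.555 0.898 0.1  ]
red 378 253 [ 2. 23.] 90 [ 0.368 -0.143  0.1  ]
red 336 210 [5. 7.] 90 [ 0.49  -0.034  0.1  ]
```

View pics/topc.png

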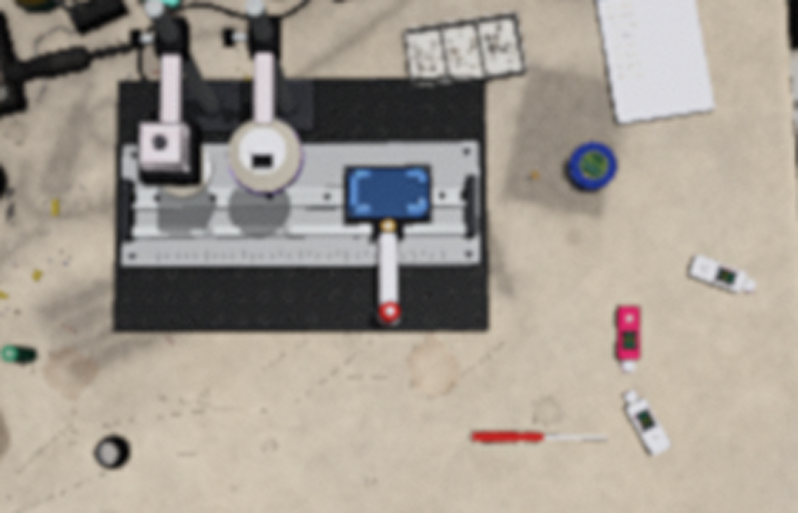

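View pics/wrist0.png

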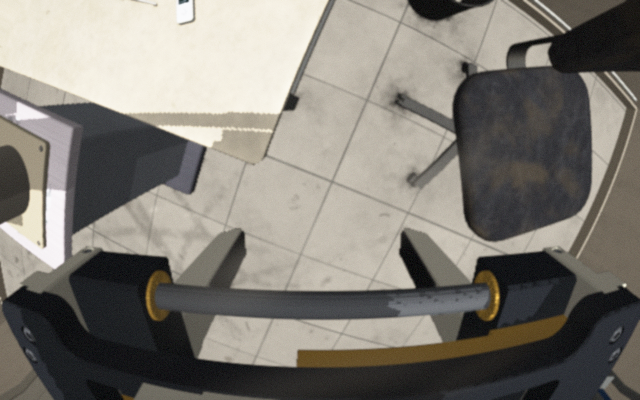

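```bash
cat >> h.py <<'E'
from scipy.spatial.transform import Rotation as Ro
def delta(st,p,yaw=None):
    """p target TCP; yaw: wanted world angle of tool y (mod pi). prints tool-axes shift and turn (shift first)"""
    R=Ro.from_rotvec(st["orientation"]).as_matrix()
    cur=np.arctan2(R[1,1],R[0,1])
    s="shift %s  tool_y yaw %.3f tilt %.4f"%((R.T@(np.array(p)-st["tool_pos"])).round(4),cur,np.arccos(-R[2,2]))
    if yaw is not None:
        d=(yaw-cur+np.pi/2)%np.pi-np.pi/2; s+="  turn %.3f (alt %.3f)"%(-d,-d+np.pi*np.sign(d))
    print(s)
E
python3 - <<'E'
from h import *
from plant import sensors
st=sensors.read_state()
d=pickle.load(open("c0.pkl","rb")); c=d["wrist"]
R=Ro.from_rotvec(st["orientation"]).as_matrix(); print(R.round(3))
print("cam in tool",R.T@(-c["R"].T@c["t"]-st["tool_pos"]), "cam axis in tool",R.T@c["R"][2], "img x in tool",R.T@c["R"][0])
t=d["top"]; z=t["depth"]
for u,v in((420,216),(420,216),(336,168),(336,210),(259,150),(292,152)): 
    zz=z[v,u]; X=t["R"].T@(zz*np.array([(u-t["cx"])/t["fx"],(v-t["cy"])/t["fy"],1])-t["t"]); print(u,v,X.round(3))
delta(st,[.43,-.285,.22],np.pi/2)
print(st["q"][5])
E
```

```text
[[ 0.925  0.38  -0.   ]
 [ 0.38  -0.925  0.001]
 [ 0.    -0.001 -1.   ]]
cam in tool [ 0.07731331  0.000337   -0.15251013] cam axis in tool [-2.77498918e-01 -3.85442974e-04  9.60725872e-01] img x in tool [-3.68411713e-04  9.99999889e-01  2.94786564e-04]
420 216 [ 0.47  -0.285  0.012]
420 216 [ 0.47  -0.285  0.012]
336 168 [ 0.614 -0.037  0.059]
336 210 [ 0.488 -0.032  0.107]
259 150 [0.621 0.145 0.283]
292 152 [0.619 0.071 0.258]
shift [ 0.2894 -0.1725  0.0121]  tool_y yaw -1.181 tilt 0.0015  turn 0.390 (alt -2.752)
-0.08542161053014137
```

The rows are not in the units I measure in: shifts go in shares of 50 mm and turns go in shares of pi rad. I convert before sending: 0.0413 m is 0.826, -0.0246 m is -0.492, 0.13 rad is 0.0414.

```bash
echo '{"jaw":[0.09, 0.09, 0.09, 0.09, 0.09, 0.09, 0.09, 0.09, 0.09, 0.09, 0.09, 0.09], "sx":[0.826, 0.826, 0.826, 0.826, 0.826, 0.826, 0.826, 0, 0, 0, 0, 0], "sy":[-0.492, -0.492, -0.492, -0.492, -0.492, -0.492, -0.492, 0, 0, 0, 0, 0], "sz":[0, 0, 0, 0, 0, 0, 0, 0, 0, 0, 0, 0], "twist":[0, 0, 0, 0, 0, 0, 0, 0.0414, 0.0414, 0.0414, 0, 0]}' > mv.in && python3 -m inch mv.in 20
cat >> h.py <<'E'
def shot(n):
    from plant import read_camera, sensors
    c=read_camera("wrist"); c["st"]=sensors.read_state(); pickle.dump(c,open(n+".pkl","wb"))
    cv2.imwrite(f"pics/{n}.png",c["image"][:,:,::-1]); return c
def rectw(c,b,z):
    P=np.array([w_on_plane(c,*p,z)[:2] for p in b.reshape(-1,2)])*1000
    (x,y),s,a=cv2.minAreaRect(P.astype(np.float32)); return np.array([x,y])/1000,np.array(s),a
E
python3 - <<'E'
from h import *
c=shot("w1")
for b in blobs(mask(c,"pink"),100): print(rectw(c,b,.012),cv2.boundingRect(b))
E
```

```text
t: 1.35
tool_pos: [0.4299, -0.2858, 0.2324]
orientation: [-3.141, -0.006, 0.001]
force: [-0.7, -0.3, 0.2]
opening: 0.0898
gripper_force: 0.0
(array([ 0.47069928, -0.28689676]), array([23.45077515, 56.27177811]), 87.16078186035156) (313, 115, 22, 47)
```

View pics/w1.png

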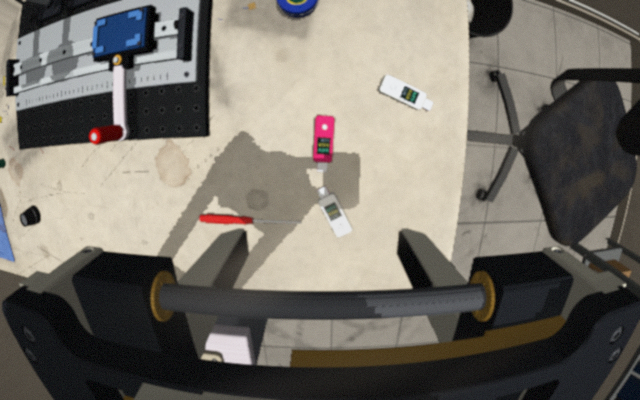

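Run:
```python
from h import *
from plant import sensors
c=pickle.load(open("w1.pkl","rb"))
delta(sensors.read_state(),[.4707,-.2869,.10],np.deg2rad(87.2))
h=cv2.cvtColor(c["image"],cv2.COLOR_RGB2HSV)
for u,v in ((380,85),(430,105),(322,190)): print(w_on_plane(c,u,v,.01).round(3))
```

```text
shift [0.0409 0.0012 0.1325]  tool_y yaw -1.568 tilt 0.0003  turn 0.052 (alt -3.089)
[ 0.537 -0.355  0.01 ]
[ 0.516 -0.419  0.01 ]
[ 0.406 -0.286  0.01 ]
```

To row units: 0.0445 m is 0.89, 0.044 m is 0.88, 0.026 rad is 0.0083.

```bash
echo '{"jaw":[0.05, 0.05, 0.05, 0.05, 0.05, 0.05], "sx":[0.274, 0.274, 0.27, 0, 0, 0], "sy":[0.008, 0.008, 0.008, 0, 0, 0], "sz":[0.88, 0.88, 0.89, 0, 0, 0], "twist":[0.0083, 0.0083, 0, 0, 0, 0]}' > mv.in && python3 -m inch mv.in 20
python3 - <<'E'
from h import *
c=shot("w2")
for b in blobs(mask(c,"pink"),100):
    p,s,a=rectw(c,b,.012); print(p,s,a,cv2.boundingRect(b))
delta(c["st"],[*p,.017],np.deg2rad(a))
o=pickle.load(open("w1.pkl","rb")); M=[blobs(mask(k,"pink"),100)[0] for k in (o,c)]
# height by two rays through blob centroids
(o1,d1),(o2,d2)=[wray(k,*cv2.minAreaRect(m)[0]) for k,m in zip((o,c),M)]
s=np.linalg.lstsq(np.c_[d1,-d2],o2-o1,rcond=None)[0]; print((o1+s[0]*d1).round(4),(o2+s[1]*d2).round(4))
E
```

```text
t: 2.0
tool_pos: [0.4719, -0.2893, 0.1031]
orientation: [3.138, -0.081, 0.005]
force: [0.5, -0.3, 0.7]
opening: 0.0508
gripper_force: 0.0
[ 0.47135828 -0.28721063] [22.74711227 56.70376587] 87.54583740234375 (305, 171, 29, 66)
shift [-0.0013 -0.0025  0.0865]  tool_y yaw -1.623 tilt 0.0049  turn -0.009 (alt 3.133)
[ 0.4702 -0.287   0.0053] [ 0.4702 -0.2869  0.0053]
```

To row units: 0.028 m is 0.56, -0.0025 m is -0.05, -0.009 rad is -0.0029.

```bash
echo '{"jaw":[0.05, 0.05, 0.05, 0.05, 0.05, 0.05, 0.05], "sx":[-0.02, 0, 0, 0, 0, 0, 0], "sy":[-0.05, 0, 0, 0, 0, 0, 0], "sz":[0.56, 0.56, 0.4, 0.18, 0, 0, 0], "twist":[-0.0029, 0, 0, 0, 0, 0, 0]}' > mv.in && python3 -m inch mv.in 20
python3 - <<'E'
from h import *
c=shot("w3")
for b in blobs(mask(c,"pink"),100):
    p,s,a=rectw(c,b,.012); print(p,s,a,cv2.boundingRect(b))
delta(c["st"],[.4712,-.2871,.017],np.deg2rad(87.4))
E
```

```text
t: 2.75
tool_pos: [0.4712, -0.2866, 0.0172]
orientation: [3.139, -0.068, 0.004]
force: [-0.7, 1.3, -1.4]
opening: 0.0502
gripper_force: 0.0
[ 0.47230878 -0.28725983] [23.17113876 57.52290344] 86.79058837890625 (303, 199, 42, 92)
shift [ 0.0001  0.0007 -0.0001]  tool_y yaw -1.614 tilt 0.0029  turn 0.002 (alt -3.139)
```

To row units: -0.05 m is -1, -0.04 m is -0.8.

```bash
echo '{"jaw":[0.01, 0.01, 0.01, 0.01, 0.01, 0.01, 0.01, 0.01, 0.01, 0.01, 0.01, 0.01], "sx":[0, 0, 0, 0, 0, 0, 0, 0, 0, 0, 0, 0], "sy":[0, 0, 0, 0, 0, 0, 0, 0, 0, 0, 0, 0], "sz":[0, 0, 0, 0, 0, -0.8, -1, -1, -0.8, 0, 0, 0], "twist":[0, 0, 0, 0, 0, 0, 0, 0, 0, 0, 0, 0]}' > mv.in && python3 -m inch mv.in 20
python3 - <<'E'
from h import *
c=shot("w4"); st=c["st"]; R=Ro.from_rotvec(st["orientation"]).as_matrix()
b=blobs(mask(c,"pink"),100)[0]
# meter top is at tool z offset: grasped with TCP .0171, top at .012
p,s,a=rectw(c,b,st["tool_pos"][2]-.0052); print(p,s,a,"in tool",(R.T@(np.r_[p,0]-st["tool_pos"]))[:2].round(4), np.rad2deg(np.arctan2(R[1,1],R[0,1])))
delta(st,[.49,-.037,.2],0)
m=blobs(mask(c,"blue"),300); r=blobs(mask(c,"red"),40)
for b in m: print("blue",rectw(c,b,.065),cv2.boundingRect(b))
for b in r: print("red",rectw(c,b,.1),cv2.boundingRect(b))
E
```

```text
t: 4.0
tool_pos: [0.4692, -0.285, 0.1934]
orientation: [-3.139, 0.068, 0.003]
force: [0.5, 0.2, -0.6]
opening: 0.0238
gripper_force: 20.0
[ 0.47028693 -0.28508527] [23.86837387 58.6661911 ] 88.89566040039062 in tool [0.0019 0.0006] -92.47667094781046
shift [ 0.0103 -0.2485 -0.0067]  tool_y yaw -1.614 tilt 0.0037  turn 1.528 (alt -1.614)
blue (array([ 0.61718359, -0.04120606]), array([85.07749939, 50.77622604]), 89.13778686523438) (68, 41, 55, 58)
blue (array([ 0.6314834 , -0.25914838]), array([42.37473297, 38.77264023]), 84.59561157226562) (263, 0, 47, 40)
red (array([ 0.49334464, -0.03224074]), array([18.06136131, 19.48857689]), 3.773019552230835) (73, 180, 13, 18)
```

View pics/w4.png

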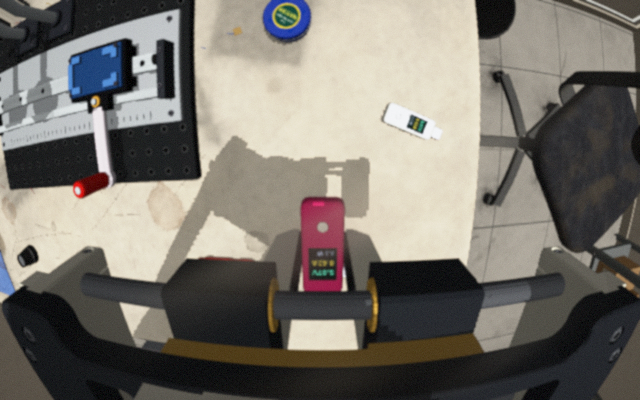

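To row units: -0.0342 m is -0.684, 0.028 m is 0.56, -0.1467 rad is -0.0467.

```bash
echo '{"jaw":[0.01, 0.01, 0.01, 0.01, 0.01, 0.01, 0.01, 0.01, 0.01, 0.01, 0.01, 0.01, 0.01, 0.01, 0.01, 0.01, 0.01, 0.01, 0.01], "sx":[0.56, 0.56, 0.56, 0.56, 0.56, 0, 0, 0, 0, 0, 0, 0, 0, 0, 0, 0, 0, 0, 0], "sy":[-0.684, -0.684, -0.684, -0.684, -0.684, 0, 0, 0, 0, 0, 0, 0, 0, 0, 0, 0, 0, 0, 0], "sz":[-0.028, -0.028, -0.028, -0.028, -0.028, 0, 0, 0, 0, 0, 0, 0, 0, 0, 0, 0, 0, 0, 0], "twist":[0, 0, 0, 0, 0, -0.0467, -0.0467, -0.0467, -0.0467, -0.0467, -0.0467, -0.0467, -0.0467, -0.0467, -0.0467, -0.0467, 0, 0, 0]}' > mv.in && python3 -m inch mv.in 20
python3 - <<'E'
from h import *
from plant import read_camera
c=shot("w5"); st=c["st"]; R=Ro.from_rotvec(st["orientation"]).as_matrix()
b=blobs(mask(c,"pink"),100)[0]
p,s,a=rectw(c,b,st["tool_pos"][2]-.0052); print(p,s,a,"in tool",(R.T@(np.r_[p,0]-st["tool_pos"]))[:2].round(4), np.rad2deg(np.arctan2(R[1,1],R[0,1])),st["q"])
for b in blobs(mask(c,"blue"),300): print("blue",rectw(c,b,.065),cv2.boundingRect(b))
for b in blobs(mask(c,"red"),40): print("red",rectw(c,b,.1),cv2.boundingRect(b))
s=read_camera("scene")["image"][:,:,::-1]
A=cv2.resize(s[120:320,230:470],(600,500)); cv2.imwrite("pics/s5.png",A)
E
```

```text
t: 5.95
tool_pos: [0.6169, -0.1207, 0.2012]
orientation: [-2.225, -2.216, 0.001]
force: [-0.3, 0.2, 0.2]
opening: 0.0238
gripper_force: 20.0
[ 0.61719495 -0.11973321] [59.13936234 23.71674347] 89.80030822753906 in tool [0.0009 0.0004] -0.17762825935764862 [-2.74725573e-01  2.23244554e-01  1.44116708e+00  8.88071043e-06
  1.47809700e+00 -2.71626089e-01]
blue (array([ 0.61864722, -0.03678381]), array([82.84991455, 49.68460464]), 89.4169692993164) (297, 57, 55, 89)
red (array([ 0.50023022, -0.03458961]), array([17.63605118, 33.44732285]), 85.33853912353516) (170, 94, 35, 21)
red (array([ 0.43205255, -0.12643166]), array([53.03488541,  9.2851696 ]), 88.5411148071289) (129, 179, 13, 52)
red (array([0.82209979, 0.04248134]), array([18.85805702,  8.72296715]), 16.714393615722656) (528, 30, 14, 10)
red (array([0.81655042, 0.05565874]), array([18.62161255,  8.10559559]), 27.033327102661133) (525, 17, 13, 11)
```

View pics/w5.png

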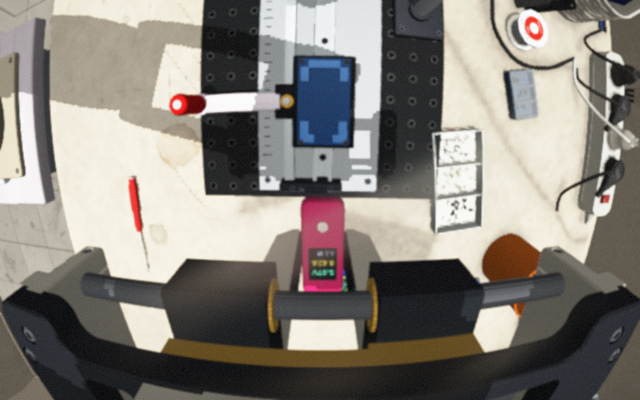

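View pics/s5.png

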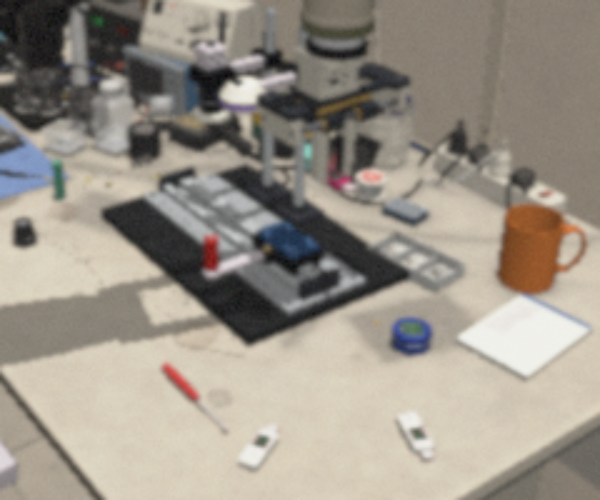

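```bash
cat >> h.py <<'E'
def corners(c,amin=15):
    h=cv2.cvtColor(c["image"],cv2.COLOR_RGB2HSV)
    m=cv2.inRange(h,(98,80,150),(118,255,255))
    return blobs(m,amin)
E
python3 - <<'E'
from h import *
c=pickle.load(open("w5.pkl","rb")); h=cv2.cvtColor(c["image"],cv2.COLOR_RGB2HSV)
print(h[68,305],h[100,325],h[135,310])
A=[]
for b in corners(c):
    P=np.array([w_on_plane(c,*p,.065)[:2] for p in b.reshape(-1,2)]); print(cv2.boundingRect(b),P.min(0).round(4),P.max(0).round(4))
im=c["image"][40:200,150:380,::-1]
cv2.imwrite("pics/w5c.png",cv2.resize(im,None,fx=3.4,fy=3.4,interpolation=cv2.INTER_CUBIC))
dp=c["depth"]
for u,v in ((325,100),(325,62),(325,141),(330,100),(180,104),(303,66)):
    z=dp[v,u]; o,d=wray(c,u,v); d=d/(c["R"][2]@d); print(u,v,(o+z*d).round(4))
E
```

```text
[106 140 178] [108 169 104] [107 154 169]
(301, 60, 47, 21) [ 0.5978 -0.0172] [0.64   0.0018]
(300, 121, 14, 21) [ 0.5963 -0.0743] [ 0.6084 -0.0555]
(333, 122, 14, 20) [ 0.6271 -0.0744] [ 0.6392 -0.0565]
325 100 [ 0.6198 -0.0359  0.0608]
325 62 [ 6.198e-01 -4.000e-04  6.630e-02]
325 141 [ 0.6196 -0.075   0.0589]
330 100 [ 0.6244 -0.0359  0.0614]
180 104 [ 0.4965 -0.0343  0.1056]
303 66 [ 0.5994 -0.0031  0.0599]
```

View pics/w5c.png

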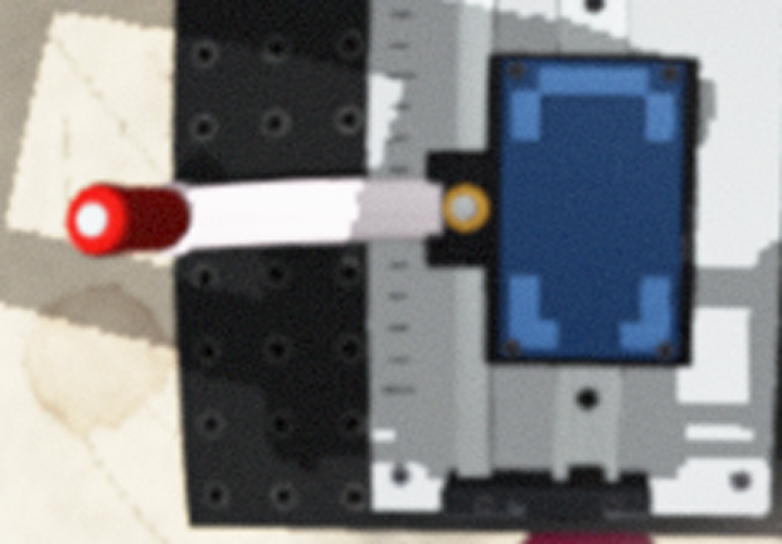

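To row units: 0.042 m is 0.84, 0.04 m is 0.8, 0.012 rad is 0.0038.

```bash
echo '{"jaw":[0.01, 0.01, 0.01, 0.01, 0.01, 0.01, 0.01, 0.01, 0.01], "sx":[0.84, 0.828, 0, 0, 0, 0, 0, 0, 0], "sy":[0, 0.014, 0, 0, 0, 0, 0, 0, 0], "sz":[0, 0, 0.8, 0.7, 0.38, 0, 0, 0, 0], "twist":[0.0038, 0, 0, 0, 0, 0, 0, 0, 0]}' > mv.in && python3 -m inch mv.in 20
python3 - <<'E'
from h import *
c=shot("w6"); st=c["st"]; R=Ro.from_rotvec(st["orientation"]).as_matrix()
b=blobs(mask(c,"pink"),100)[0]
p,s,a=rectw(c,b,st["tool_pos"][2]-.0052); print(p,s,a,"in tool",(R.T@(np.r_[p,0]-st["tool_pos"]))[:2].round(4), np.rad2deg(np.arctan2(R[1,1],R[0,1])))
for b in corners(c):
    P=np.array([w_on_plane(c,*p,.065)[:2] for p in b.reshape(-1,2)]); print(cv2.boundingRect(b),P.min(0).round(4),P.max(0).round(4))
cv2.imwrite("pics/w6c.png",cv2.resize(c["image"][100:310,200:440,::-1],None,fx=2.8,fy=2.8,interpolation=cv2.INTER_CUBIC))
E
```

```text
t: 6.95
tool_pos: [0.6198, -0.0377, 0.1103]
orientation: [2.234, 2.205, 0.003]
force: [-0.2, 0.3, -0.3]
opening: 0.0241
gripper_force: 20.0
[ 0.6199906  -0.03706714] [59.3860817  24.27089691] 89.07683563232422 in tool [0.0006 0.    ] -0.7225825945781139
(288, 166, 65, 30) [ 0.5976 -0.018 ] [0.6402 0.002 ]
```

View pics/w6c.png

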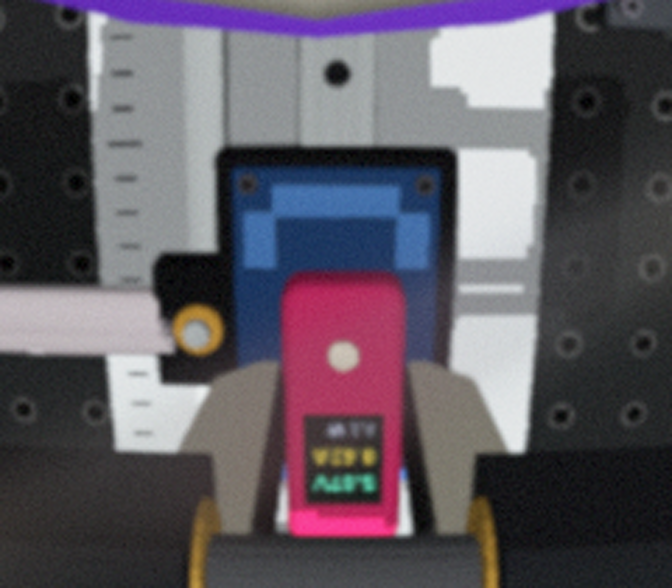

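```bash
echo '{"jaw":[0.01, 0.01], "sx":[0, 0], "sy":[0, 0], "sz":[0, 0], "twist":[0, 0]}' > mv.in && python3 -m inch mv.in 20
python3 - <<'E'
from h import *
from plant import sensors
delta(sensors.read_state(),[.6182,-.0365,.086],np.deg2rad(-.8))
E
```

```text
t: 7.2
tool_pos: [0.6188, -0.0375, 0.1087]
orientation: [2.235, 2.207, 0.001]
force: [-0.8, -0.5, 0.1]
opening: 0.0242
gripper_force: 20.0
shift [ 0.001  -0.0006  0.0227]  tool_y yaw -0.012 tilt 0.0009  turn 0.002 (alt -3.140)
```

To row units: 0.012 m is 0.24, 0.0107 m is 0.214.

```bash
echo '{"jaw":[0.01, 0.01, 0.01, 0.01, 0.01, 0.01], "sx":[0.02, 0, 0, 0, 0, 0], "sy":[-0.012, 0, 0, 0, 0, 0], "sz":[0.24, 0.214, 0, 0, 0, 0], "twist":[0, 0, 0, 0, 0, 0]}' > mv.in && python3 -m inch mv.in 20
python3 - <<'E'
from h import *
c=shot("w7"); st=c["st"]; R=Ro.from_rotvec(st["orientation"]).as_matrix()
b=blobs(mask(c,"pink"),100)[0]; print(st["tool_pos"],st["force"])
p,s,a=rectw(c,b,st["tool_pos"][2]-.0052); print(p,s,a)
for b in corners(c):
    P=np.array([w_on_plane(c,*p,.065)[:2] for p in b.reshape(-1,2)]); print(cv2.boundingRect(b),P.min(0).round(4),P.max(0).round(4))
# wall inner edge & meter far edge along column through the meter middle
h=cv2.cvtColor(c["image"],cv2.COLOR_RGB2HSV); u=322
for v in range(160,215): print(v,h[v,u].tolist(),end=" ")
E
```

```text
t: 7.8
tool_pos: [0.6182, -0.0364, 0.0859]
orientation: [2.235, 2.207, 0.001]
force: [0.4, -0.2, 0.1]
opening: 0.0235
gripper_force: 20.0
[ 0.61822015 -0.03642457  0.08593235] [-0.83268587  0.12333064 -0.42325651]
[ 0.61839062 -0.03570522] [59.3040657  24.38261604] 89.7419662475586
(285, 176, 75, 33) [ 0.5971 -0.0177] [0.6403 0.0019]
(342, 275, 5, 16) [ 0.631  -0.0753] [ 0.6337 -0.0634]
(298, 281, 5, 10) [ 0.6019 -0.0749] [ 0.6046 -0.0677]
160 [120, 6, 43] 161 [102, 71, 18] 162 [105, 27, 19] 163 [40, 70, 11] 164 [113, 49, 21] 165 [90, 38, 20] 166 [150, 51, 15] 167 [111, 135, 32] 168 [107, 176, 58] 169 [108, 184, 79] 170 [109, 183, 89] 171 [108, 179, 97] 172 [107, 183, 96] 173 [108, 176, 94] 174 [108, 170, 96] 175 [109, 155, 115] 176 [107, 154, 149] 177 [107, 157, 167] 178 [107, 153, 173] 179 [106, 149, 171] 180 [107, 156, 168] 181 [107, 153, 172] 182 [107, 160, 164] 183 [108, 152, 168] 184 [107, 156, 168] 185 [107, 156, 170] 186 [107, 156, 167] 187 [107, 157, 161] 188 [106, 157, 145] 189 [108, 167, 116] 190 [108, 171, 103] 191 [109, 176, 94] 192 [108, 173, 96] 193 [107, 180, 95] 194 [108, 169, 95] 195 [112, 148, 88] 196 [135, 113, 79] 197 [162, 158, 87] 198 [169, 196, 100] 199 [169, 194, 112] 200 [168, 216, 118] 201 [170, 199, 141] 202 [169, 199, 163] 203 [169, 194, 175] 204 [170, 194, 180] 205 [170, 197, 180] 206 [169, 188, 183] 207 [169, 185, 183] 208 [169, 190, 180] 209 [170, 193, 176] 210 [169, 187, 175] 211 [169, 189, 175] 212 [169, 185, 176] 213 [170, 186, 171] 214 [169, 180, 174]
```

Run:
```python
from h import *
c=pickle.load(open("w7.pkl","rb"))
for v,z in ((175.3,.065),(188.7,.065),(196.2,.0689),(200.8,.0808)): print(v,w_on_plane(c,322,v,z).round(4))
```

```text
175.3 [0.6188 0.0023 0.065 ]
188.7 [ 0.6187 -0.0056  0.065 ]
196.2 [ 0.6186 -0.009   0.0689]
200.8 [ 0.6186 -0.0081  0.0808]
```

To row units: 0.003 m is 0.06, 0.0008 m is 0.016.

```bash
echo '{"jaw":[0.01, 0.01, 0.01, 0.01, 0.01, 0.01, 0.01], "sx":[0.016, 0, 0, 0, 0, 0, 0], "sy":[0, 0, 0, 0, 0, 0, 0], "sz":[0, 0.06, 0.06, 0.05, 0, 0, 0], "twist":[0, 0, 0, 0, 0, 0, 0]}' > mv.in && python3 -m inch mv.in 20
python3 - <<'E'
from h import *
from plant import sensors
c=shot("w8"); st=c["st"]; print(st["tool_pos"],st["force"])
h=cv2.cvtColor(c["image"],cv2.COLOR_RGB2HSV); u=322
print([(v,h[v,u].tolist()) for v in range(184,210)])
E
```

```text
t: 8.55
tool_pos: [0.6179, -0.0356, 0.077]
orientation: [2.235, 2.208, 0.0]
force: [0.9, -0.1, -0.3]
opening: 0.0238
gripper_force: 20.0
[ 0.61799274 -0.03562435  0.07710575] [-0.54479706 -0.07154792 -0.14495132]
[(184, [107, 151, 174]), (185, [107, 152, 168]), (186, [107, 157, 171]), (187, [108, 152, 170]), (188, [107, 157, 167]), (189, [108, 153, 170]), (190, [107, 151, 171]), (191, [107, 154, 169]), (192, [107, 150, 170]), (193, [106, 154, 162]), (194, [108, 164, 137]), (195, [111, 158, 103]), (196, [133, 128, 80]), (197, [163, 151, 88]), (198, [168, 197, 97]), (199, [170, 192, 113]), (200, [169, 194, 122]), (201, [169, 206, 141]), (202, [169, 202, 159]), (203, [170, 198, 178]), (204, [169, 199, 179]), (205, [169, 192, 185]), (206, [169, 194, 180]), (207, [169, 186, 181]), (208, [169, 184, 182]), (209, [169, 184, 179])]
```

To row units: -0.05 m is -1, -0.04 m is -0.8.

```bash
echo '{"jaw":[0.034, 0.034, 0.034, 0.034, 0.034, 0.034, 0.034, 0.034, 0.034, 0.034, 0.034, 0.034], "sx":[0, 0, 0, 0, 0, 0, 0, -0.8, -0.8, 0, 0, 0], "sy":[0, 0, 0, 0, 0, 0, 0, 0, 0, 0, 0, 0], "sz":[0, 0, 0, -0.2, -0.6, -1, -0.8, 0, 0, 0, 0, 0], "twist":[0, 0, 0, 0, 0, 0, 0, 0, 0, 0, 0, 0]}' > mv.in && python3 -m inch mv.in 20
python3 - <<'E'
from h import *
c=shot("w9"); st=c["st"]
b=blobs(mask(c,"pink"),100)[0]; print(rectw(c,b,.072))
for b in corners(c):
    P=np.array([w_on_plane(c,*p,.065)[:2] for p in b.reshape(-1,2)]); print(cv2.boundingRect(b),P.min(0).round(4),P.max(0).round(4))
for b in blobs(mask(c,"red"),40): print("red",rectw(c,b,.1),cv2.boundingRect(b))
cv2.imwrite("pics/w9c.png",cv2.resize(c["image"][40:240,150:400,::-1],None,fx=3,fy=3,interpolation=cv2.INTER_CUBIC))
print(st["opening"],st["q"])
E
```

```text
t: 9.8
tool_pos: [0.6169, -0.1148, 0.2071]
orientation: [-2.235, -2.208, -0.001]
force: [-0.5, -0.7, -0.4]
opening: 0.0343
gripper_force: 0.0
(array([ 0.61825531, -0.03618373]), array([56.90233994, 23.17119408]), 89.30039978027344)
(300, 67, 46, 21) [ 0.5975 -0.0177] [0.6397 0.0019]
(329, 270, 26, 21) [ 0.6232 -0.2341] [ 0.6508 -0.208 ]
(332, 127, 14, 21) [ 0.6269 -0.0751] [ 0.6393 -0.0558]
(300, 127, 13, 21) [ 0.5964 -0.0748] [ 0.6079 -0.0554]
red (array([ 0.50007092, -0.03503254]), array([18.03072548, 33.93383026]), 84.28030395507812) (172, 102, 35, 21)
red (array([ 0.43106625, -0.12563342]), array([53.41592789,  9.35120201]), 88.47088623046875) (132, 184, 13, 51)
red (array([0.82301605, 0.04399411]), array([18.47420311,  8.50482941]), 19.13389778137207) (524, 33, 14, 10)
red (array([0.81714923, 0.056644  ]), array([19.88133621,  8.05496788]), 32.19378662109375) (522, 21, 12, 12)
0.03385287097311002 [-2.65443505e-01  2.16268159e-01  1.43912993e+00  3.75575303e-04
  1.48645227e+00 -2.54064648e-01]
```

View pics/w9c.png

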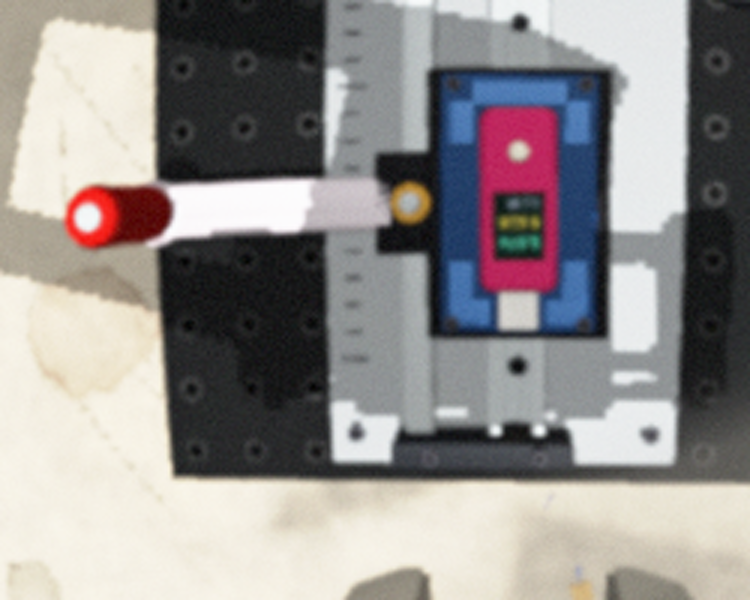

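Run:
```python
from h import *
from plant import sensors
c=pickle.load(open("w9.pkl","rb")); e=pickle.load(open("w4.pkl","rb"))
print(w_on_plane(c,180.5,111.7,.105))
# knob top-cap height by two views: white cap centres
g=cv2.cvtColor(e["image"],cv2.COLOR_RGB2HSV)
t=pickle.load(open("c0.pkl","rb"))["top"]
b=blobs(mask(t,"red"),8)
u,v=cv2.minAreaRect([k for k in b if 325<k[0,0,0]<345 and 200<k[0,0,1]<220][0])[0]
d1=t["R"].T@np.array([(u-t["cx"])/t["fx"],(v-t["cy"])/t["fy"],1.]); o1=-t["R"].T@t["t"]
o2,d2=wray(c,180.5,111.7); s=np.linalg.lstsq(np.c_[d1,-d2],o2-o1,rcond=None)[0]; print((o1+s[0]*d1).round(4),(o2+s[1]*d2).round(4))
delta(sensors.read_state(),[.493,-.0345,.20],np.deg2rad(89.1))
```

```text
[ 0.49444128 -0.03401292  0.105     ]
[ 0.4902 -0.034   0.0963] [ 0.4902 -0.0339  0.0963]
shift [ 0.0786 -0.1248  0.0071]  tool_y yaw -0.011 tilt 0.0005  turn -1.566 (alt 1.575)
```

To row units: -0.0416 m is -0.832, 0.0262 m is 0.524, 0.1432 rad is 0.0456.

```bash
echo '{"jaw":[0.06, 0.06, 0.06, 0.06, 0.06, 0.06, 0.06, 0.06, 0.06, 0.06, 0.06, 0.06, 0.06, 0.06, 0.06, 0.06, 0.06], "sx":[0.524, 0.524, 0.524, 0, 0, 0, 0, 0, 0, 0, 0, 0, 0, 0, 0, 0, 0], "sy":[-0.832, -0.832, -0.832, 0, 0, 0, 0, 0, 0, 0, 0, 0, 0, 0, 0, 0, 0], "sz":[0.04, 0.04, 0.06, 0, 0, 0, 0, 0, 0, 0, 0, 0, 0, 0, 0, 0, 0], "twist":[0, 0, 0, 0.0456, 0.0456, 0.0456, 0.0456, 0.0456, 0.0456, 0.0456, 0.0456, 0.0456, 0.0456, 0.0456, 0, 0, 0]}' > mv.in && python3 -m inch mv.in 40
python3 - <<'E'
from h import *
c=shot("w10"); st=c["st"]; print(st["tool_pos"])
for b in blobs(mask(c,"red"),40): print("red",cv2.boundingRect(b),rectw(c,b,.105))
delta(st,[.4935,-.0342,.084],np.deg2rad(89.1))
cv2.imwrite("pics/w10c.png",cv2.resize(c["image"][60:300,180:460,::-1],None,fx=2.5,fy=2.5,interpolation=cv2.INTER_CUBIC))
E
```

```text
t: 11.55
tool_pos: [0.493, -0.035, 0.2]
orientation: [-3.141, 0.02, 0.0]
force: [-0.6, -0.9, -0.3]
opening: 0.0601
gripper_force: 0.0
[ 0.49303257 -0.03513768  0.19993997]
red (311, 180, 21, 31) (array([ 0.49906247, -0.03425572]), array([16.76521873, 25.99623871]), 89.25465393066406)
shift [ 0.0005 -0.0009  0.1159]  tool_y yaw -1.584 tilt 0.0001  turn 0.002 (alt -3.139)
```

View pics/w10c.png

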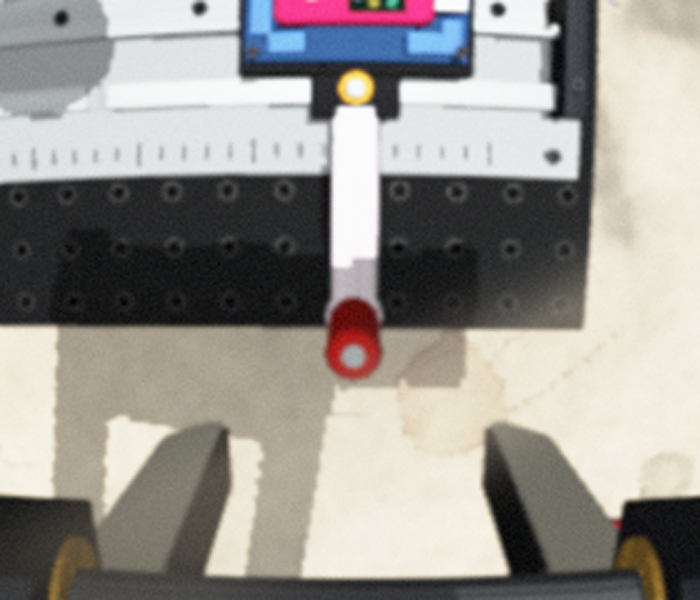

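The rows are not in the units I measure in: shifts go in shares of 50 mm and turns go in shares of pi rad. I convert before sending: 0.03 m is 0.6, -0.0009 m is -0.018.

```bash
echo '{"jaw":[0.06, 0.06, 0.06, 0.06, 0.06, 0.06, 0.01, 0.01, 0.01, 0.01, 0.01, 0.01], "sx":[0, 0, 0, 0, 0, 0, 0, 0, 0, 0, 0, 0], "sy":[-0.018, 0, 0, 0, 0, 0, 0, 0, 0, 0, 0, 0], "sz":[0.6, 0.6, 0.6, 0.52, 0, 0, 0, 0, 0, 0, 0, 0], "twist":[0, 0, 0, 0, 0, 0, 0, 0, 0, 0, 0, 0]}' > mv.in && python3 -m inch mv.in 40
```

```text
t: 12.8
tool_pos: [0.4932, -0.0345, 0.0841]
orientation: [-3.141, 0.026, -0.0]
force: [0.2, -0.1, 2.0]
opening: 0.0182
gripper_force: 40.0
```

To row units: -0.01 m is -0.2, -0.005 m is -0.1.

```bash
echo '{"jaw":[0.01, 0.01, 0.01, 0.01, 0.01, 0.01, 0.01, 0.01, 0.01, 0.01, 0.01, 0.01], "sx":[0, 0, 0, 0, 0, 0, 0, 0, 0, 0, 0, 0], "sy":[-0.1, -0.2, -0.2, -0.2, -0.2, -0.2, -0.2, -0.2, -0.2, -0.1, 0, 0], "sz":[0, 0, 0, 0, 0, 0, 0, 0, 0, 0, 0, 0], "twist":[0, 0, 0, 0, 0, 0, 0, 0, 0, 0, 0, 0]}' > mv.in && python3 -m inch mv.in
python3 - <<'E'
from h import *
t=pickle.load(open("c0.pkl","rb"))["top"]
for z,(u,v) in ((.291,(257.5,152)),(.258,(292.5,154))): print(top_on_plane(t,u,v,z).round(4))
# violet face rim / camera housing centres from the starting top view, by depth band
d=t["depth"]; uu,vv=np.meshgrid(np.arange(640),np.arange(400))
X=np.stack([(uu-t["cx"])/t["fx"]*d,(vv-t["cy"])/t["fy"]*d,d],-1)-t["t"]; W=X@t["R"]
for lo,hi in ((.20,.245),(.245,.27),(.27,.30)):
    m=(W[...,2]>lo)&(W[...,2]<hi)&(W[...,0]>.56)&(W[...,0]<.67)&(W[...,1]>0)&(W[...,1]<.25)
    for b in blobs(m.astype(np.uint8),20): x,y,w,h_=cv2.boundingRect(b); P=W[y:y+h_,x:x+w][m[y:y+h_,x:x+w]]; print(lo,(x,y,w,h_),P.min(0).round(3),P.max(0).round(3))
E
```

```text
t: 14.0
tool_pos: [0.4949, 0.0561, 0.0841]
orientation: [-3.14, 0.026, -0.001]
force: [3.2, 2.1, 0.4]
opening: 0.0187
gripper_force: 40.0
[0.614  0.1467 0.291 ]
[0.6144 0.0697 0.258 ]
0.2 (280, 142, 26, 26) [0.587 0.041 0.225] [0.649 0.102 0.245]
0.245 (281, 133, 23, 33) [0.59  0.045 0.245] [0.669 0.099 0.263]
0.245 (248, 143, 22, 22) [0.595 0.127 0.245] [0.645 0.179 0.268]
0.245 (256, 134, 7, 9) [0.649 0.144 0.245] [0.669 0.159 0.25 ]
0.27 (249, 143, 16, 16) [0.602 0.134 0.27 ] [0.639 0.17  0.294]
```

To row units: -0.01 m is -0.2, -0.009 m is -0.18.

```bash
echo '{"jaw":[0.01, 0.01, 0.01, 0.01, 0.01, 0.01, 0.01, 0.01, 0.01, 0.01, 0.01, 0.01], "sx":[0, 0, 0, 0, 0, 0, 0, 0, 0, 0, 0, 0], "sy":[-0.1, -0.2, -0.2, -0.2, -0.2, -0.2, -0.2, -0.2, -0.18, -0.06, 0, 0], "sz":[0, 0, 0, 0, 0, 0, 0, 0, 0, 0, 0, 0], "twist":[0, 0, 0, 0, 0, 0, 0, 0, 0, 0, 0, 0]}' > mv.in && python3 -m inch mv.in
echo '{"jaw":[0.01, 0.01, 0.01, 0.01], "sx":[0, 0, 0, 0], "sy":[-0.02, -0.02, 0, 0], "sz":[0, 0, 0, 0], "twist":[0, 0, 0, 0]}' > mv.in && python3 -m inch mv.in
echo '{"jaw":[0.01, 0.01, 0.01, 0.01], "sx":[0, 0, 0, 0], "sy":[-0.04, 0, 0, 0], "sz":[0, 0, 0, 0], "twist":[0, 0, 0, 0]}' > mv.in && python3 -m inch mv.in
echo '{"jaw":[0.01, 0.01, 0.01, 0.01], "sx":[0, 0, 0, 0], "sy":[-0.04, 0, 0, 0], "sz":[0, 0, 0, 0], "twist":[0, 0, 0, 0]}' > mv.in && python3 -m inch mv.in
```

```text
t: 15.2
tool_pos: [0.4967, 0.1429, 0.0842]
orientation: [-3.141, 0.026, -0.002]
force: [4.6, 0.6, -1.5]
opening: 0.0184
gripper_force: 40.0
t: 15.6
tool_pos: [0.4967, 0.1445, 0.0841]
orientation: [-3.141, 0.027, -0.002]
force: [6.7, 0.5, -0.5]
opening: 0.0183
gripper_force: 40.0
t: 16.0
tool_pos: [0.4968, 0.1465, 0.0842]
orientation: [-3.141, 0.027, -0.002]
force: [4.6, -0.4, -0.7]
opening: 0.0184
gripper_force: 40.0
t: 16.4
tool_pos: [0.4968, 0.1488, 0.0842]
orientation: [-3.141, 0.027, -0.002]
force: [5.3, 1.6, -1.0]
opening: 0.0182
gripper_force: 40.0
```

To row units: -0.0015 m is -0.03.

```bash
for i in 1 2 3 4 5; do echo '{"jaw":[0.01, 0.01, 0.01, 0.01], "sx":[0, 0, 0, 0], "sy":[-0.03, 0, 0, 0], "sz":[0, 0, 0, 0], "twist":[0, 0, 0, 0]}' > mv.in && python3 -m inch mv.in | egrep 'pos|force: \['; done
```

```text
tool_pos: [0.4969, 0.1506, 0.0842]
force: [5.4, 3.5, -1.6]
tool_pos: [0.4969, 0.1527, 0.0842]
force: [5.8, 4.5, -2.6]
tool_pos: [0.4969, 0.1539, 0.0842]
force: [5.4, 4.4, -2.4]
tool_pos: [0.4969, 0.1544, 0.0842]
force: [5.2, -1.0, -1.5]
tool_pos: [0.497, 0.1551, 0.0841]
force: [5.7, -4.2, -0.8]
```

To row units: 0.0012 m is 0.024.

```bash
echo '{"jaw":[0.01, 0.01, 0.01, 0.01, 0.01], "sx":[0, 0, 0, 0, 0], "sy":[0.024, 0, 0, 0, 0], "sz":[0, 0, 0, 0, 0], "twist":[0, 0, 0, 0, 0]}' > mv.in && python3 -m inch mv.in
python3 - <<'E'
from h import *
c=shot("w11"); print(c["st"]["force"],c["st"]["tool_pos"])
for b in blobs(mask(c,"pink"),100): print(rectw(c,b,.072),cv2.boundingRect(b))
for b in corners(c):
    P=np.array([w_on_plane(c,*p,.065)[:2] for p in b.reshape(-1,2)]); print(cv2.boundingRect(b),P.min(0).round(4),P.max(0).round(4))
E
```

```text
t: 18.9
tool_pos: [0.4969, 0.1544, 0.0842]
orientation: [3.141, -0.027, 0.002]
force: [5.3, -2.1, -1.1]
opening: 0.0182
gripper_force: 40.0
[ 5.07462327 -1.98623364 -0.52263652] [0.49694968 0.15443281 0.08416016]
(array([0.62141205, 0.15273103]), array([57.17496872, 24.48239899]), 89.3025131225586) (267, 2, 109, 43)
(0, 197, 88, 77) [0.4507 0.3346] [0.5283 0.4651]
(329, 42, 64, 27) [0.5968 0.1135] [0.6124 0.1487]
(253, 0, 36, 63) [0.6012 0.1707] [0.6397 0.1906]
(0, 283, 20, 54) [0.3365 0.4802] [0.4331 0.5874]
(357, 0, 36, 12) [0.6309 0.1127] [0.6383 0.1324]
```

View pics/w11.png

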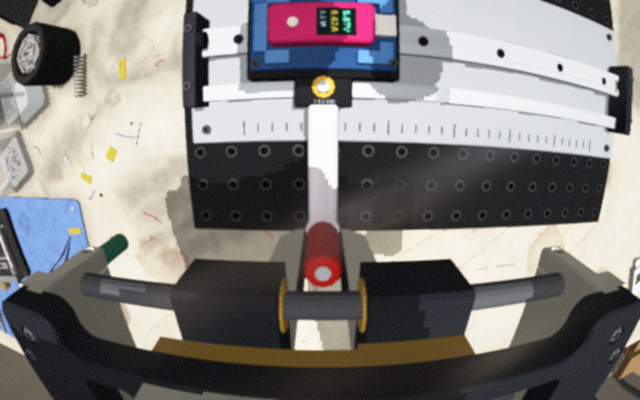

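To row units: 0.0005 m is 0.01.

```bash
echo '{"jaw":[0.01, 0.01, 0.01, 0.01, 0.01], "sx":[0, 0, 0, 0, 0], "sy":[0.01, 0, 0, 0, 0], "sz":[0, 0, 0, 0, 0], "twist":[0, 0, 0, 0, 0]}' > mv.in && python3 -m inch mv.in
python3 -c "
from plant import robot; print(robot.close_job())"
```

```text
t: 19.45
tool_pos: [0.4969, 0.1543, 0.0842]
orientation: [-3.141, 0.027, -0.002]
force: [5.8, 0.1, -0.2]
opening: 0.0187
gripper_force: 40.0
the job is handed in; nothing more can be done
None
```

I handed the job in at 19.45 s. The pink meter is screen up in the nest with its plug in the slot, the carriage is in the far notch under the camera, and the knob is still gripped at 40 N; the judge's result wasn't shown.

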